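# Slide the price-ticket holder to the jar

## Robot

A 6-joint arm with a two-finger parallel gripper is mounted at the origin on the work surface. World frame = base frame: x ahead of the robot, y to its left, z up, the work surface at z = 0. Lengths are in m, angles in rad, forces in N, time in s.
With the tool pointing down it reaches from about 0.375 to 0.975 m from the base axis. Payload 3.8 kg.
Tool frame: the origin (TCP) lies at the centre of the arm's flange, where the gripper is bolted on; the fingertips stand 166 mm ahead of it and the grasp point (between the pads) lies 147 mm ahead of it; z points along the fingers, y is the line along which they close (so a half turn about z gives the same grasp; the last joint's range is limited). The gripper opens to 88 mm and grips with 3 to 60 N. Pads are 18 mm wide; open, the fingers measure 123 mm over their backs; the gripper's body (75 mm by 187 mm) begins 45 mm behind the grasp point.
Start: joints at [1.252, 0.264, 1.604, -0, 1.274, -0.037], TCP at [0.188, 0.648, 0.405] pointing down, gripper open.
Joint ranges: [-2.63, 2.63], [-0.94, 2.18], [0.31, 2.57], [-1.31, 4.45], [0, 2.66], [-2.55, 2.55]. Speed limits (rad/s): [2.57, 2.57, 3.14, 3.14, 3.14, 3.14].

## Interface

Orientations are given as a unit quaternion [w, x, y, z].
In Python, from plant import r, viewer gives the robot as it stands.
- The arm moves only by the tool move_arm, never from a script. Its argument "deltas" is a list of rows, each a list of 3 entries, a list of its own where there are three numbers: the turn, a rotation vector about the tool's x, y, z in units of 0.1 rad (1.0 is 0.1 rad), then the shift along the tool's x, y, z in units of 0.025 m (1.0 is 0.025 m), then the closure, from -1 (fully open) to 1 (shut), so that 0 is half open. A call has exactly 8 rows; each row shifts and turns the commanded pose from where the row before left it, along the tool's axes as they then stand; what a row does not reach is not made up. A row lasts 1/12 s, in which the tool goes at most 41.7 mm and 7.16 degrees, less where a joint would pass 70% of its speed; a pose out of reach is approached as far as the arm can. A call with a number of a shift or a turn outside -1 to 1 is refused whole. A call with a gripper value outside its range is refused whole. The fingers move at their own pace and stop on an object; "squeeze" is the grip in N (left out, the last holds). Time passes only in rows, so rows that do not move let the fingers close, or fill a call up. It gives the time, the measured TCP pose, the force, the opening and the grip force at its end, in the units of the state.
- r.observe(): the state, without advancing time (a new reading comes with each control period).
- viewer.camera(name): name is "scene" or "side" or "wrist"; returns a dict with "img" (400x640x3 uint8, red, green, blue), "intrinsics" (3x3 intrinsics, pixels), "dist_coeffs" ([k1, k2, p1, p2, k3] as OpenCV has them; the pictures are not rectified), "pose" (4x4, takes a point from camera to world coordinates). Camera axes: x right, y up, looking along -z (the intrinsics and any distortion apply to the point x, -y, -z); pixel columns grow to the right and rows downward; lengths in m; the calibration is good to about 2 mm. A picture is of the moment at which its call begins. There is no depth.
- r.sign_off(): hands the job in; it is judged then, once.
The state is a dict: "time_s": time; "joint_pos": joint angles; "joint_velocities": joint speeds; "effort": joint torques, N m; "tool_pos": TCP position; "eef_rot": TCP orientation; "force": force on the tool from outside, world axes, zero at the start; "ft_torque": the same for the moment, N m; "finger_gap": finger opening in m; "gripper_force": force on a finger pad.
Only numpy, scipy, OpenCV 4.12 (cv2) and the standard library are available. Lean on these libraries where they do the work, as an engineer would, in place of code of your own. Each camera call takes 0.05 s, during which the arm holds its last target. There are 200 camera calls.

## Task

On the small display shelf, push the price-ticket holder along its rail until it clicks into the notch right in front of the glass jar, then leave it there. Push it gently from the side with the outside of the fingers, do not pinch or lift the holder, and leave the jar, the other goods on the shelf and the bottle standing where they are.

Things in the scene. Friction and masses are not known exactly. Their poses are not given: they have to be found in the camera images.
- rack: Fixed white steel display shelf, 440 mm wide (y), from x = -82 (front of its rail) to +110 mm. Origin: middle of its width, on the table; x points from the rail to the goods and the back, y along the rail, z up. Goods stand on its deck, 30 mm above the table, about 105 mm behind the rail line (x = +45 mm). Back lip 46 mm, green stub posts at the back corners 52 mm above the table.
- rail_mid (a point): Middle of the aluminium ticket rail, on its centre line, level with its top (32 mm above the table); axes as the shelf's. The rail is 44 mm wide and runs along the shelf's y at shelf x = -60 mm; grey end caps, 38 mm above the table, at y = +-216 mm.
- notch_mid (a point): The middle one of the rail's three notches, in the rail's channel at shelf y = +35 mm; the others are 80 mm to either side (y = -45 and +115 mm). Each lies between two round steel cross-ridges 20 mm apart, seen from above, and has one item of goods standing behind it.
- tag (a joint): Position of the holder on the rail, m: 0 at the -y end, stop at 0.30; holder's centre at shelf y = value - 0.150. Notches at 0.105, 0.185, 0.265; starts at 0 to 0.06. Friction 1.5 N; getting into or out of a notch takes about 9 N from 18 mm before its centre; 8 mm before it the push dips to nothing, the holder jumps in and stays within 2 mm of the centre. Pushed on, it leaves the notch the same way.
- holder: Ticket holder: upright black plastic block with blank white paper tickets, 30 mm (shelf x) by 50 mm (along the rail) by 54 mm high, on a 50 by 40 mm foot plate on the rail. Origin: centre of its underside, 40 mm above the table, on the rail line; axes as the shelf's. Push on its flat -y or +y end, 40 to 94 mm above the table.
- clip (a joint): How far the holder has been pulled up out of its sprung clip, m: 0 when seated (a 6 N spring keeps it so), up to 0.03.
- jar_mid (a point): Centre of the amber glass jar with a steel lid and a paper band, 58 mm in diameter and 75 mm high, loose, upright on the shelf's deck behind one of the three notches (which one varies; centred on it along the rail to within about 4 mm). z up.
- tin_mid (a point): Centre of the flat steel tin, 66 mm in diameter and 38 mm high, loose, behind another notch.
- carton_mid (a point): Centre of the cardboard carton, 45 by 52 mm and 70 mm high, loose, behind another notch.
- soda_mid (a point): Centre of the orange soda bottle, 64 mm in diameter and 190 mm high, loose, on the table to the robot's right of the shelf.
Things that resemble listed ones, but are neither listed nor needed, are in the scene too. Of the things that look like the part that bears soda_mid, the middle-sized one is meant.

How it is judged:
At the end, for the whole second after the job is handed in: The ticket holder rests in the notch in front of the jar (joint tag within 3.5 mm of that notch's 0.105, 0.185 or 0.265), at rest and seated in its clip (under 3 mm up); jar, tin, carton and bottle upright within 15 mm of where they started (((y of jar_mid in the frame of rack between -0.07 and -0.02 m and value of joint tag between 0.1015 and 0.1085 m) or (y of jar_mid in the frame of rack between 0.01 and 0.06 m and value of joint tag between 0.1815 and 0.1885 m) or (y of jar_mid in the frame of rack between 0.09 and 0.14 m and value of joint tag between 0.2615 and 0.2685 m)) and velocity of joint tag between -0.005 and 0.005 m/s and value of joint clip below 0.003 m and distance of each of jar_mid, tin_mid, carton_mid, soda_mid from where it was at the start of the episode below 0.015 m and angle between each of jar_mid, tin_mid, carton_mid, soda_mid's own z axis and vertical below 0.15 rad); the robot touches nothing.
It fails at once if the holder was lifted or pulled up out of its clip by more than 8 mm (value of joint clip above 0.008 m).
It fails at once if the holder was squeezed or pushed with more than 40 N (contact force between holder and the arm above 40 N or contact force between holder and the fingers above 40 N).
It fails at once if the jar, tin, carton or bottle was knocked, moved or lifted by more than 15 mm (distance of any of jar_mid, tin_mid, carton_mid, soda_mid from where it was at the start of the episode above 0.015 m).
It also fails if it takes over 54 s, if anything falls off the work surface, if the arm or the gripper's body presses on something with over 40 N, if the wrist force passes 120 N, or if a joint passes its speed limit or range.

## Working session

There is one attempt and no reset: what is moved stays moved. The work goes in short steps, Python scripts to look and compute and a tool call to move; the robot and the scene stay as the last step left them, time stands still between calls to the robot, and variables do not carry over. Pictures are saved under pics/ and viewed, at most 10 in all, crops included, and the job is handed in when it is done.

Besides the shell and the picture viewer there is one more tool, called after "Call:" as name(argument=value, ...), one argument or row to a line, values as JSON. move_arm: Moves the arm, as the interface text tells. Shifts and turns lie within -1 to 1; 1 stands for 0.025 m of shift or 0.1 rad of turn. Its arguments: {"type":"object","properties":{"deltas":{"type":"array"},"squeeze":{"type":"number"}},"required":["deltas"]}

```bash
mkdir -p pics; ls
cat > h.py <<'E'
import numpy as np, cv2, pickle
from plant import r, viewer
def grab(n,tag):
    c=viewer.camera(n); cv2.imwrite(f'pics/{tag}.png',c['img'][:,:,::-1]); pickle.dump(c,open(f'pics/{tag}.pkl','wb')); return c
def load(tag): return pickle.load(open(f'pics/{tag}.pkl','rb'))
def ray(c,px):
    p=cv2.undistortPoints(np.array(px,float).reshape(-1,1,2),c['intrinsics'],c['dist_coeffs']).reshape(-1,2)
    d=np.c_[p[:,0],-p[:,1],-np.ones(len(p))]; T=c['pose']
    return T[:3,3], d@T[:3,:3].T
def onz(c,px,z):
    o,d=ray(c,px); return o+d*((z-o[2])/d[:,2])[:,None]
E
python3 - <<'E'
from h import *
a=grab('scene','s0'); b=grab('side','d0'); 
for c in(a,b): print(c['pose'].round(3))
print(r.observe())
E
```

```text
pics
[[-0.185 -0.833  0.521  1.194]
 [ 0.983 -0.154  0.102 -0.036]
 [-0.005  0.531  0.848  1.17 ]
 [ 0.     0.     0.     1.   ]]
[[ 0.998  0.03  -0.052  0.485]
 [-0.058  0.696 -0.716 -0.893]
 [ 0.015  0.718  0.696  0.765]
 [ 0.     0.     0.     1.   ]]
{'time_s': 0.1, 'joint_pos': array([ 1.25207770e+00,  2.64664787e-01,  1.60525091e+00, -6.66502815e-06,
        1.27367800e+00, -3.69059137e-02]), 'joint_velocities': array([ 0.00100166, -0.00125119, -0.00231382, -0.00041737, -0.00069277,
       -0.00068973]), 'effort': array([-2.02865085e-04, -5.03625834e+01, -3.58063602e+01,  7.29813846e-02,
        2.35188258e-02, -5.98524980e-05]), 'tool_pos': array([0.1876248 , 0.64807562, 0.40351366]), 'eef_rot': array([-1.73833815e-04,  1.40439505e-01,  9.90088756e-01, -9.85310317e-04]), 'force': array([ 0.56234901, -0.06360196, -0.58589394]), 'ft_torque': array([0.00744577, 0.00156663, 0.00335897]), 'gripper_force': 0.0, 'finger_gap': 0.08792782362592957}
```

View pics/s0.png

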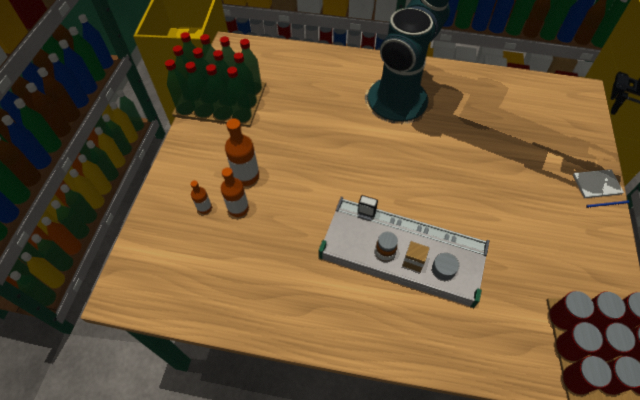

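View pics/d0.png

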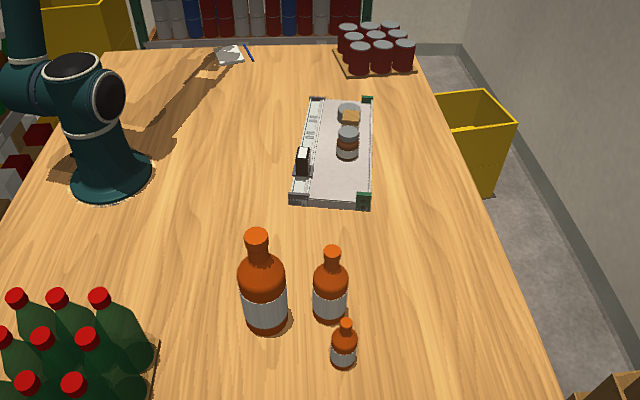

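The scene view shows the holder at about (368,207) on the rail. The goods behind it, from -y to +y, are the jar (387,245), carton (415,255) and tin (446,265). The side view agrees, with the holder at (303,160) and the jar at (348,142). The middle-sized bottle is at (235,195). I'll zoom in to get corner points.

Run:
```python
from h import *
c=load('s0'); im=c['img'][190:310,310:500,::-1]
cv2.imwrite('pics/z0.png',cv2.resize(im,None,fx=4,fy=4,interpolation=cv2.INTER_CUBIC))
```

```text
(no output)
```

View pics/z0.png

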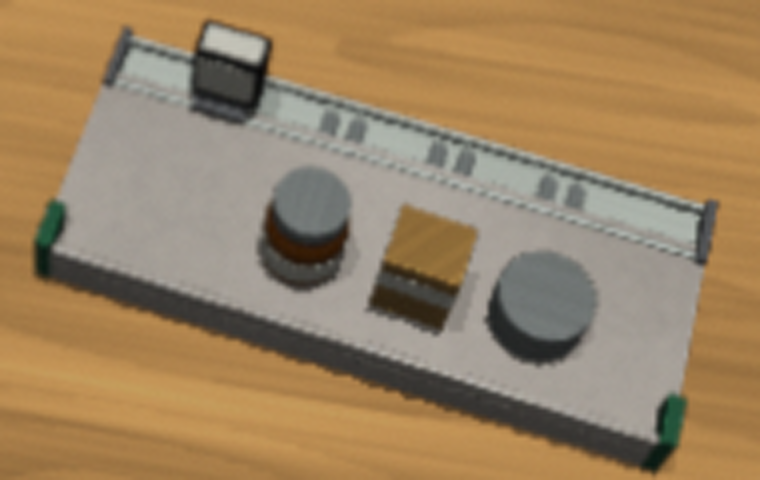

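The zoom shows three ridge pairs at (343,125), (451,157) and (561,190). The grey caps are around (117,57) and (708,231), the holder's top around (234,43), and the jar lid at (313,203).

```bash
cat >> h.py <<'E'
def z(u): return (np.array(u,float)+.5)/4-.5+[310,190]
E
python3 - <<'E'
from h import *
c=load('s0')
caps=onz(c,z([(127,32),(107,84),(713,203),(702,259)]),.038)
L=caps[:2].mean(0);R=caps[2:].mean(0); m=(L+R)/2
n=onz(c,z([(343,125),(451,157),(561,190)]),.03)
u=(R-L)[:2];print('len',np.linalg.norm(u));u/=np.linalg.norm(u);v=np.array([u[1],-u[0]])
print('yaw',np.degrees(np.arctan2(-u[0],u[1])),'mid',m,'y',u,'x',v)
f=lambda p:np.c_[(p[:,:2]-m[:2])@v-.06,(p[:,:2]-m[:2])@u]*1000
print('caps',f(caps).round(),'notch',f(n).round())
h=onz(c,z([(207,22),(270,40),(264,65),(196,48)]),.094);print('holder',f(h).round(),f(h).mean(0),h.mean(0))
for nm,p,zz in(('jar',(313,203),.105),('carton',(431,246),.1),('tin',(547,300),.068)):
  q=onz(c,z([p]),zz);print(nm,f(q).round(),q)
print('bottle',onz(c,[(236,212)],0),onz(c,[(227,172)],.19))
# second view: caps + holder
d=load('d0')
cv2.imwrite('pics/z1.png',cv2.resize(d['img'][85:215,280:385,::-1],None,fx=4,fy=4,interpolation=cv2.INTER_CUBIC))
print(r.observe()['eef_rot'])
E
```

```text
len 0.43152970811439545
yaw -8.627957240798226 mid [0.52966092 0.08555092 0.038     ] y [0.15001779 0.9886833 ] x [ 0.9886833  -0.15001779]
caps [[ -84. -216.]
 [ -36. -216.]
 [ -83.  216.]
 [ -37.  215.]] notch [[-64. -46.]
 [-64.  34.]
 [-63. 114.]]
holder [[ -75. -156.]
 [ -75. -110.]
 [ -54. -108.]
 [ -52. -157.]] [ -64.36261468 -132.51587685] [ 0.50546794 -0.04481085  0.094     ]
jar [[ 44. -48.]] [[0.62556049 0.02268894 0.105     ]]
carton [[47. 33.]] [[0.64025677 0.10208217 0.1       ]]
tin [[ 44. 116.]] [[0.6494229 0.1848887 0.068    ]]
bottle [[ 0.55756245 -0.42937657  0.        ]] [[ 0.54595971 -0.4245656   0.19      ]]
[-1.73833815e-04  1.40439505e-01  9.90088756e-01 -9.85310317e-04]
```

View pics/z1.png

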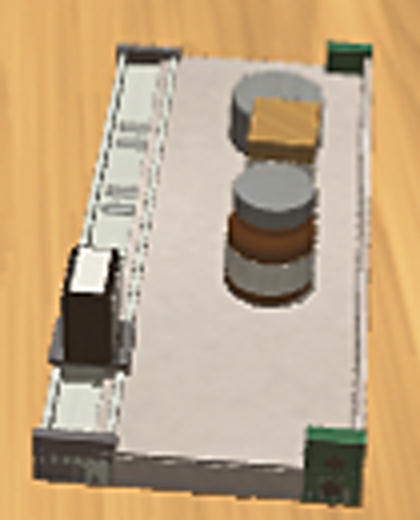

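Everything checks out: the caps measure 432 mm apart, the notches read -46/34/114, and the jar is at y = -48. So the target is tag = 0.105. The holder is at about y = -132, so it needs to travel about 87 mm. I'll close the fingers, line up tool y with the rail, and travel high.

Call:
move_arm(
  deltas=[
    [[0,0,-0.65],[0,0,0],1],
    [[0,0,-0.66],[0,0,0],1],
    [[0,0,0],[-0.6,-1,0],1],
    [[0,0,0],[-0.6,-1,0],1],
    [[0,0,0],[-0.6,-1,0],1],
    [[0,0,0],[-0.6,-1,0],1],
    [[0,0,0],[-0.6,-1,0],1],
    [[0,0,0],[-0.6,-1,0],1],
  ],
  squeeze=40,
)

```text
time_s: 0.77
tool_pos: [0.2543, 0.4851, 0.4041]
eef_rot: [-0.0, 0.075, 0.997, -0.001]
force: [0.4, 0.1, 0.0]
finger_gap: 0.0371
gripper_force: 0.0
```

Call:
move_arm(
  deltas=[
    [[0,0,0],[-0.6,-1,0],1],
    [[0,0,0],[-0.6,-1,0],1],
    [[0,0,0],[-0.6,-1,0],1],
    [[0,0,0],[-0.6,-1,0],1],
    [[0,0,0],[-0.6,-1,0],1],
    [[0,0,0],[-0.6,-1,0],1],
    [[0,0,0],[-0.6,-1,0],1],
    [[0,0,0],[-0.6,-1,0],1],
  ],
)

```text
time_s: 1.43
tool_pos: [0.3428, 0.2693, 0.4043]
eef_rot: [-0.0, 0.075, 0.997, -0.0]
force: [0.5, -0.3, 0.5]
finger_gap: 0.0005
gripper_force: 0.0
```

Call:
move_arm(
  deltas=[
    [[0,0,0],[-0.6,-1,0],1],
    [[0,0,0],[-0.6,-1,0],1],
    [[0,0,0],[-0.6,-1,0],1],
    [[0,0,0],[-0.6,-1,0],1],
    [[0,0,0],[-0.6,-1,0],1],
    [[0,0,0],[-0.6,-1,0],1],
    [[0,0,0],[-0.6,-1,0],1],
    [[0,0,0],[-0.6,-1,0],1],
  ],
)

```text
time_s: 2.1
tool_pos: [0.4313, 0.0536, 0.4044]
eef_rot: [-0.0, 0.075, 0.997, 0.0]
force: [-0.2, 0.3, -0.2]
finger_gap: 0.0001
gripper_force: 0.0
```

Call:
move_arm(
  deltas=[
    [[0,0,0],[-0.6,-1,0],1],
    [[0,0,0],[-0.6,-1,0],1],
    [[0,0,0],[-0.6,-1,0],1],
    [[0,0,0],[-0.6,-1,0],1],
    [[0,0,0],[-0.6,-1,0],1],
    [[0,0,0],[-0.5,-1,0],1],
    [[0,0,0],[0,0,0],1],
    [[0,0,0],[0,0,0],1],
  ],
)

```text
time_s: 2.77
tool_pos: [0.4953, -0.1075, 0.4041]
eef_rot: [-0.001, 0.077, 0.997, 0.0]
force: [0.3, 0.6, -0.7]
finger_gap: 0.0003
gripper_force: 0.0
```

```bash
cat >> h.py <<'E'
M=np.array([.52966,.08555]);U=np.array([.15,.98868]);V=np.array([.98868,-.15])
from scipy.spatial.transform import Rotation as Ro
def st():
    o=r.observe();p=o['tool_pos'];q=o['eef_rot'];R=Ro.from_quat(np.r_[q[1:],q[0]]).as_matrix()
    d=p[:2]-M;F=o['force'][:2]
    print('t',round(o['time_s'],2),'shelf x,y,z mm',np.round([d@V*1000-60,d@U*1000,p[2]*1000],1),'tooly.(u,v)',R[:2,1]@U,R[:2,1]@V,'toolz',R[:,2].round(3),'F u,v,z',F@U,F@V,o['force'][2],'gap',o['finger_gap'])
E
python3 -c "
from h import *
st()"
```

```text
t 2.77 shelf x,y,z mm [ -65.  -196.   404.1] tooly.(u,v) 0.9999894831290645 0.0030011262738154354 toolz [-0.001  0.001 -1.   ] F u,v,z 0.6115420074574871 0.21123641199681092 -0.700010274346485 gap 0.0003444800020343383
```

Call:
move_arm(
  deltas=[
    [[0,0,0],[-0.12,0,1],1],
    [[0,0,0],[0,0,1],1],
    [[0,0,0],[0,0,1],1],
    [[0,0,0],[0,0,1],1],
    [[0,0,0],[0,0,1],1],
    [[0,0,0],[0,0,1],1],
    [[0,0,0],[0,0,0.7],1],
    [[0,0,0],[0,0,0.5],1],
  ],
)

```text
time_s: 3.43
tool_pos: [0.4967, -0.1052, 0.2223]
eef_rot: [-0.002, 0.075, 0.997, 0.001]
force: [0.9, 0.5, -0.2]
finger_gap: 0.0006
gripper_force: 0.0
```

```bash
python3 -c "
from h import *
d=grab('side','d1');st()
cv2.imwrite('pics/z2.png',cv2.resize(d['img'][85:235,240:390,::-1],None,fx=4,fy=4,interpolation=cv2.INTER_CUBIC))"
```

```text
t 3.48 shelf x,y,z mm [ -64.9 -193.5  220.5] tooly.(u,v) 0.9999929597992551 -0.0009348506061931661 toolz [-0.007  0.002 -1.   ] F u,v,z -0.4386378128183451 -0.20658503774465747 -1.2792914332008791 gap 0.0005313988653429636
```

View pics/z2.png

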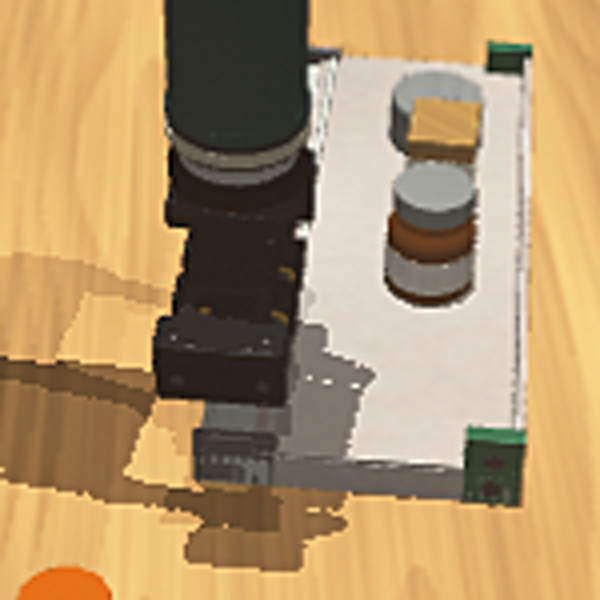

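The view shows the gripper over the rail's -y end at about (225,350) and clear of the goods. I'll creep in to touch the holder.

Call:
move_arm(
  deltas=[
    [[0,0,0],[-0.04,0.08,0],1],
    [[0,0,0],[0,0.08,0],1],
    [[0,0,0],[0,0.08,0],1],
    [[0,0,0],[0,0.08,0],1],
    [[0,0,0],[0,0.08,0],1],
    [[0,0,0],[0,0.08,0],1],
    [[0,0,0],[0,0.08,0],1],
    [[0,0,0],[0,0.08,0],1],
  ],
)

```text
time_s: 4.15
tool_pos: [0.5018, -0.091, 0.225]
eef_rot: [0.0, 0.075, 0.997, -0.0]
force: [-0.4, -0.1, -0.1]
finger_gap: 0.0007
gripper_force: 0.0
```

```bash
python3 -c "
from h import *
st()"
```

```text
t 4.15 shelf x,y,z mm [ -61.1 -178.7  225. ] tooly.(u,v) 0.9999940288604509 0.00028745375949559837 toolz [ 0. -0. -1.] F u,v,z -0.13155284868430114 -0.34696968541921763 -0.14291907460012906 gap 0.0007454656317266045
```

Call:
move_arm(
  deltas=[
    [[0,0,0],[0,0.08,0],1],
    [[0,0,0],[0,0.08,0],1],
    [[0,0,0],[0,0.08,0],1],
    [[0,0,0],[0,0.08,0],1],
    [[0,0,0],[0,0.08,0],1],
    [[0,0,0],[0,0.08,0],1],
    [[0,0,0],[0,0.08,0],1],
    [[0,0,0],[0,0.08,0],1],
  ],
)

```text
time_s: 4.82
tool_pos: [0.5041, -0.0753, 0.2247]
eef_rot: [0.0, 0.075, 0.997, -0.0]
force: [-0.7, -1.2, 0.5]
finger_gap: 0.0002
gripper_force: 0.8
```

```bash
python3 -c "
from h import *
st()"
```

```text
t 4.82 shelf x,y,z mm [ -61.1 -162.8  224.7] tooly.(u,v) 0.9999940323100336 0.00025839763019974704 toolz [ 0. -0. -1.] F u,v,z -1.2628266914470332 -0.47982074353188187 0.48736020738231367 gap 0.00021552501866007522
```

Contact is made at about 1.3 N, which matches the friction figure. Pushing on.

Call:
move_arm(
  deltas=[
    [[0,0,0],[0,0.2,0],1],
    [[0,0,0],[0,0.2,0],1],
    [[0,0,0],[0,0.2,0],1],
    [[0,0,0],[0,0.2,0],1],
    [[0,0,0],[0,0.2,0],1],
    [[0,0,0],[0,0.2,0],1],
    [[0,0,0],[0,0.2,0],1],
    [[0,0,0],[0,0.1,0],1],
  ],
)

```text
time_s: 5.48
tool_pos: [0.5099, -0.0376, 0.2247]
eef_rot: [0.0, 0.075, 0.997, 0.0]
force: [0.0, -1.7, 1.7]
finger_gap: 0.0004
gripper_force: 0.8
```

Call:
move_arm(
  deltas=[
    [[0,0,0],[0,0.08,0],1],
    [[0,0,0],[0,0.08,0],1],
    [[0,0,0],[0,0.08,0],1],
    [[0,0,0],[0,0.08,0],1],
    [[0,0,0],[0,0.08,0],1],
    [[0,0,0],[0,0.08,0],1],
    [[0,0,0],[0,0.08,0],1],
    [[0,0,0],[0,0,0],1],
  ],
)

```text
time_s: 6.15
tool_pos: [0.5118, -0.0241, 0.2247]
eef_rot: [-0.0, 0.075, 0.997, 0.0]
force: [0.3, -1.3, -0.3]
finger_gap: 0.0002
gripper_force: 0.4
```

```bash
python3 -c "
from h import *
d=grab('scene','s2');st()
cv2.imwrite('pics/z3.png',cv2.resize(d['img'][190:310,310:500,::-1],None,fx=4,fy=4,interpolation=cv2.INTER_CUBIC))"
```

```text
t 6.2 shelf x,y,z mm [ -61.2 -111.2  224.6] tooly.(u,v) 0.9999940397944181 7.297802847641699e-05 toolz [-0.  0. -1.] F u,v,z -0.5632725860066252 0.9109580293954805 -0.575235135487215 gap 0.0005170652864816146
```

View pics/z3.png

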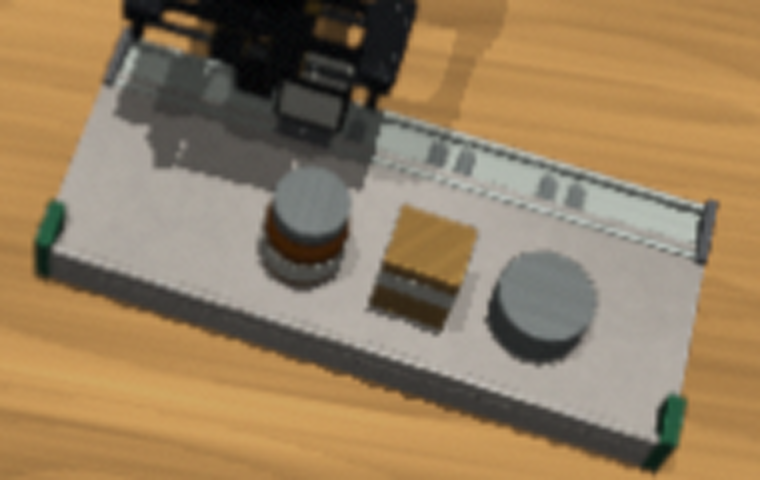

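The holder's foot is centred at about (308,138), so y is about -68, which agrees with the TCP minus the finger offset. Now I'll go slowly through the ridge.

Call:
move_arm(
  deltas=[
    [[0,0,0],[0,0.04,0],1],
    [[0,0,0],[0,0.04,0],1],
    [[0,0,0],[0,0.04,0],1],
    [[0,0,0],[0,0.04,0],1],
    [[0,0,0],[0,0.04,0],1],
    [[0,0,0],[0,0.04,0],1],
    [[0,0,0],[0,0.04,0],1],
    [[0,0,0],[0,0.04,0],1],
  ],
)

```text
time_s: 6.87
tool_pos: [0.513, -0.0166, 0.2248]
eef_rot: [0.0, 0.075, 0.997, -0.0]
force: [-0.6, -4.3, 3.5]
finger_gap: 0.0005
gripper_force: 2.2
```

Call:
move_arm(
  deltas=[
    [[0,0,0],[0,0.04,0],1],
    [[0,0,0],[0,0.04,0],1],
    [[0,0,0],[0,0.04,0],1],
    [[0,0,0],[0,0.04,0],1],
    [[0,0,0],[0,0,0],1],
    [[0,0,0],[0,0,0],1],
    [[0,0,0],[0,0,0],1],
    [[0,0,0],[0,0,0],1],
  ],
)

```text
time_s: 7.53
tool_pos: [0.5136, -0.0142, 0.2252]
eef_rot: [-0.0, 0.075, 0.997, -0.002]
force: [-1.6, -11.7, 4.9]
finger_gap: 0.0004
gripper_force: 6.2
```

```bash
python3 -c "
from h import *
st()"
```

```text
t 7.53 shelf x,y,z mm [ -61.  -101.1  225.2] tooly.(u,v) 0.9999867529097066 -0.0008148999292934833 toolz [-0.    -0.004 -1.   ] F u,v,z -11.821451324098916 0.16626669714208764 4.912404017035888 gap 0.0004047042260326825
```

Call:
move_arm(
  deltas=[
    [[0,0,0],[0,0.04,0],1],
    [[0,0,0],[0,0,0],1],
    [[0,0,0],[0,0.04,0],1],
    [[0,0,0],[0,0,0],1],
    [[0,0,0],[0,0.04,0],1],
    [[0,0,0],[0,0,0],1],
    [[0,0,0],[0,0,0],1],
    [[0,0,0],[0,0,0],1],
  ],
)

```text
time_s: 8.2
tool_pos: [0.5141, -0.0095, 0.2247]
eef_rot: [0.0, 0.075, 0.997, 0.0]
force: [0.7, -0.9, 1.0]
finger_gap: 0.0003
gripper_force: 0.9
```

```bash
python3 -c "
from h import *
st()"
```

```text
t 8.2 shelf x,y,z mm [-61.1 -96.3 224.7] tooly.(u,v) 0.9999938952486119 0.000462295028234333 toolz [ 0.  0. -1.] F u,v,z -0.7955526120284732 0.8040060611837041 0.9927929114383778 gap 0.0003451339780869788
```

The force has dropped, so it looks like it clicked in. I'll nudge 2 mm more, which stays short of the seated face, then back off, rise and look.

Call:
move_arm(
  deltas=[
    [[0,0,0],[0,0.04,0],1],
    [[0,0,0],[0,0.04,0],1],
    [[0,0,0],[0,0,0],1],
    [[0,0,0],[0,0,0],1],
    [[0,0,0],[0,0,0],1],
    [[0,0,0],[0,0,0],1],
    [[0,0,0],[0,0,0],1],
    [[0,0,0],[0,0,0],1],
  ],
)

```text
time_s: 8.87
tool_pos: [0.5143, -0.0076, 0.2247]
eef_rot: [-0.0, 0.075, 0.997, 0.0]
force: [-0.2, -0.6, 0.4]
finger_gap: 0.0008
gripper_force: 0.0
```

```bash
python3 -c "
from h import *
st()"
```

```text
t 8.87 shelf x,y,z mm [-61.2 -94.4 224.7] tooly.(u,v) 0.9999940375958466 0.0002471464800262724 toolz [-0.  0. -1.] F u,v,z -0.6120363742315024 -0.1280146394700885 0.3621895568757619 gap 0.0008092187911955387
```

Call:
move_arm(
  deltas=[
    [[0,0,0],[0,-0.2,0],1],
    [[0,0,0],[0,-0.5,0],1],
    [[0,0,0],[0,-1,0],1],
    [[0,0,0],[0,-1,0],1],
    [[0,0,0],[0,-1,-1],1],
    [[0,0,0],[0,0,-1],1],
    [[0,0,0],[0,0,-1],1],
    [[0,0,0],[0,0,-1],1],
  ],
)

```text
time_s: 9.53
tool_pos: [0.4998, -0.1007, 0.3256]
eef_rot: [-0.0, 0.076, 0.997, -0.0]
force: [0.2, 0.0, -0.5]
finger_gap: 0.0003
gripper_force: 0.0
```

Call:
move_arm(
  deltas=[
    [[0,0,0],[0,0,-1],1],
    [[0,0,0],[0,0,-1],1],
    [[0,0,0],[1,0,0],1],
    [[0,0,0],[1,0,0],1],
    [[0,0,0],[1,0,0],1],
    [[0,0,0],[0,0,0],1],
    [[0,0,0],[0,0,0],1],
    [[0,0,0],[0,0,0],1],
  ],
)

```text
time_s: 10.2
tool_pos: [0.4265, -0.0884, 0.375]
eef_rot: [0.001, 0.076, 0.997, -0.0]
force: [0.2, 0.1, -0.3]
finger_gap: 0.0003
gripper_force: 0.0
```

```bash
python3 -c "
from h import *
d=grab('scene','s3');st()
cv2.imwrite('pics/z4.png',cv2.resize(d['img'][190:310,310:500,::-1],None,fx=4,fy=4,interpolation=cv2.INTER_CUBIC))"
```

```text
t 10.25 shelf x,y,z mm [-135.5 -187.4  375. ] tooly.(u,v) 0.9999937691866798 0.0007487979880457241 toolz [ 0.001 -0.    -1.   ] F u,v,z 0.25192169355090416 -0.13057775767663293 0.28168824849543633 gap 0.0004997895802581183
```

View pics/z4.png

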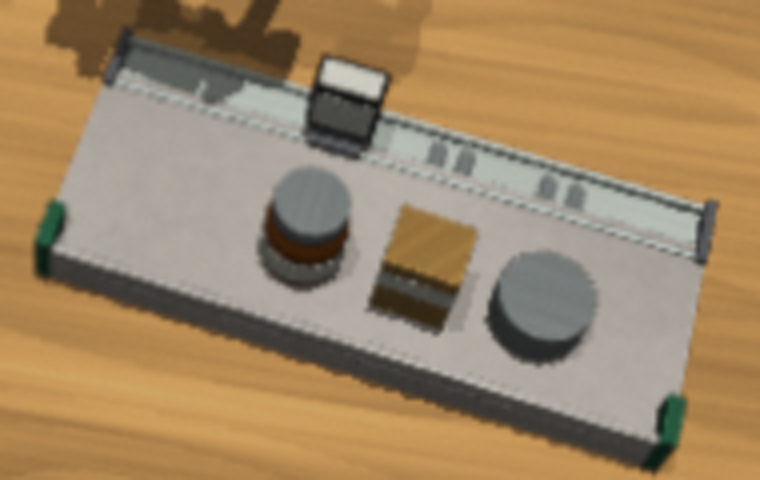

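The holder's top corners are now at about (325,57), (388,75), (381,99) and (316,83). I'll check its y; the goods look unmoved.

```bash
python3 -c "
from h import *
c=load('s3');a=load('s0')
P=z([(325,57),(388,75),(381,99),(316,83)]);h=onz(c,P,.094)
print(((h[:,:2]-M)@U*1000).round(), ((h[:,:2]-M)@U*1000).mean())
# white ticket top centroid, before/after
for d in(a,c):
  g=d['img'][190:235,330:420].astype(int); g=g.min(2); m=(g>185).astype('uint8')
  n,l,s,ce=cv2.connectedComponentsWithStats(m)
  for i in range(1,n):
    if s[i,4]>30: q=onz(d,[ce[i]+[330,190]],.094)[0]; print(s[i,4],ce[i]+[330,190],(q[:2]-M)@U*1000,(q[:2]-M)@V*1000-60)
"
```

```text
[-70. -25. -25. -70.] -47.35000771667126
48 [397.58333333 209.125     ] -47.830550123511614 -64.04451714431484
```

The holder measures y ≈ -47, against the notch measured the same way at -46. It sits about 4 mm beyond where the finger stopped, so it snapped in by itself.

```bash
python3 -c "
from h import *
print(r.sign_off())"
```

```text
the job is handed in; nothing more can be done
None
```

The ticket holder is in the notch in front of the jar (tag about 0.104 by camera, target 0.105), pushed with the closed fingers at a highest reading of about 12 N. The arm is clear, the jar, tin and carton look unmoved, and the job is handed in; I got no verdict back and did not re-check the bottle, which the arm stayed well away from.

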